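Weigh a batch of shells on the lab balance

TASK

Weigh the four shells: switch the balance on with the small round key at the left end of its keypad (left as the robot sees it), then zero it, with the empty tub on its pan, with the wide bar key next to that one. Pick up the steel scoop, tip all four shells off it into the tub without spilling any or pushing the tub off its place on the pan, and set the empty scoop down upright on the bench, clear of the balance. Then press the narrow lengthwise key at the right end to print the weight; press the keys one at a time, right down and let go, leave the square key unpressed, press neither of the first two keys again once shells are in the tub, and do not push the rack, jar or box about.

Things in the scene. Friction and masses are not known exactly. Their poses are not given: they have to be found in the camera images.
- balance: white and dark grey laboratory balance, 200 wide (y) x 270 deep (x), fixed. Origin: centre of its footprint, at bench height; -x side with the keypad faces the robot, +y to the robot's left (yaw within 0.28 rad). Keypad deck 50 high with a row of four grey keys along y at x = -105; behind it a sloping display, then a deck 72 high with the round steel pan.
- key_power_top (a point): centre of the top of the power key: small round key, 18 across, at the left end of the row (balance frame x -105, y +70), top 57 above the bench, 7 proud of the deck. Pressed straight down, travel 4.
- key_power (a joint): power key. Joint value 0 = up, 0.004 m = pressed right down; a spring pushes it back up, about 1 N starts it and 4 N takes it to the bottom. 
- key_tare_top (a point): centre of the top of the zero (tare) key: wide bar key, 34 along y x 14 along x (balance frame x -105, y +22), top 57 above the bench, 7 proud of the deck. Pressed straight down, travel 4.
- key_tare (a joint): zero (tare) key. Joint value 0 = up, 0.004 m = pressed right down; a spring pushes it back up, about 1 N starts it and 4 N takes it to the bottom. 
- key_unit_top (a point): centre of the top of the square key, 14 x 14 (balance frame x -105, y -24), top 57 above the bench; not to be pressed.
- key_unit (a joint): square key, not to be pressed. Joint value 0 = up, 0.004 m = pressed right down; a spring pushes it back up, about 1 N starts it and 4 N takes it to the bottom. 
- key_print_top (a point): centre of the top of the print key: narrow lengthwise key, 24 along x x 11 along y, at the right end of the row (balance frame x -105, y -70), top 57 above the bench, 7 proud of the deck. Pressed straight down, travel 4.
- key_print (a joint): print key. Joint value 0 = up, 0.004 m = pressed right down; a spring pushes it back up, about 1 N starts it and 4 N takes it to the bottom. 
- pan (a point): centre of the top face of the balance's round steel pan, 150 across, 82 above the bench (balance frame x +45, y 0).
- tub: loose, round, straight-sided light grey plastic tub, 110 outer diameter, 55 high, wall 3, floor 4 thick, about 90 g, standing empty on the pan. Origin: centre of its underside; z up.
- tub_rim (a point): centre of the tub's open mouth, 55 above its underside; the opening is 104 across.
- scoop: loose stainless-steel weighing scoop, an open-topped trough 150 long (x) x 62 wide (y), about 120 g, on the bench left or right of the balance. Origin: centre of its underside; +x to the closed back, -x to the open mouth (roughly towards the robot, yaw within 0.6 rad), z up. Floor and walls 2.5 thick; back and sides 30 high, sides sloping down from x = -20 to 10 high at the mouth.
- scoop_lip (a point): middle of the open mouth's lower edge (scoop frame x -75, y 0, z 0). Shells slide out here once the scoop is tipped 13 to 21 degrees, mouth down; 30 degrees clears it.
- scoop_mid (a point): middle of the scoop, halfway up its side walls (scoop frame x 0, y 0, z 15): the balance point of the loaded scoop, where it can be gripped from above across its parallel outer side walls, 62 apart; stiff, not fragile.
- shell1: cream, cone-shaped limpet shell (rigid), 32 across its base, 18 high, 10 to 20 g, lying loose, base down, in the scoop at the start. Origin: centre of its base; z to its tip.
- shell2: cream, cone-shaped limpet shell (rigid), 32 across its base, 18 high, 10 to 20 g, lying loose, base down, in the scoop at the start. Origin: centre of its base; z to its tip.
- shell3: cream, cone-shaped limpet shell (rigid), 32 across its base, 18 high, 10 to 20 g, lying loose, base down, in the scoop at the start. Origin: centre of its base; z to its tip.
- shell4: cream, cone-shaped limpet shell (rigid), 32 across its base, 18 high, 10 to 20 g, lying loose, base down, in the scoop at the start. Origin: centre of its base; z to its tip.
- rack: bystander: red test-tube rack, 64 (x) x 130 (y), 58 high (74 with the caps of its tubes), on the other side of the balance from the scoop. Origin: centre of its underside.
- jar: bystander: glass jar with a white lid, 66 across, 85 high, beyond the balance on the right. Origin: centre of its underside.
- box: bystander: clear lidded plastic box with brown cardboard inside, 106 (x) x 141 (y), 62 high, beyond the balance on the left. Origin: centre of its underside.

How it is judged:
By the outcome, as a careful person would: the job done as asked, in the order asked, and still so for the second after the job is handed in, with the robot touching nothing.
It also fails if it takes over 72 s, if anything falls off the work surface, if the arm or the gripper's body presses on something with over 40 N, if the wrist force passes 120 N, or if a joint passes its speed limit or range.

ROBOT

A 7-joint arm with a two-finger parallel gripper is mounted at the origin on the work surface. World frame = base frame: x ahead of the robot, y to its left, z up, the work surface at z = 0. Lengths are in m, angles in rad, forces in N, time in s.
With the tool pointing down it reaches from about 0.425 to 0.925 m from the base axis. Payload 6.8 kg.
Tool frame: the origin (TCP) lies between the finger pads; the fingertips stand manip.finger_overhang ahead of it and the grasp point (between the pads) lies 11 mm behind it (manip.finger_overhang is the distance from the TCP to the fingertips, in m); z points along the fingers, y is the line along which they close (so a half turn about z gives the same grasp; the last joint's range is limited). The gripper opens to 88 mm and grips with 3 to 60 N. Pads are 20 mm wide; open, the fingers measure 115 mm over their backs; the gripper's body (75 mm by 178 mm) begins 61 mm behind the grasp point.
Start: joints at [-1.381, 0.477, 0.022, 1.555, -0.011, 1.109, -0.083], TCP at [0.198, 0.645, 0.21] pointing down, gripper open.
Joint ranges: [-2.96, 2.96], [-0.34, 2.1], [-1.41, 1.46], [0.24, 2.44], [-1.37, 4.51], [0.17, 1.92], [-2.96, 2.96]. Speed limits (rad/s): [2.39, 2.39, 3.14, 3.14, 3.14, 3.14, 3.14].

INTERFACE

Orientations are given as [roll, pitch, yaw] about the fixed x, y, z axes, in that order (R = Rz(yaw) Ry(pitch) Rx(roll)).
In Python, from rig import manip gives the robot as it stands. The module is installed in compiled form; this text tells all that it offers.
- The arm moves only by the shell command python3 -m inch 'ROWS' [OPENING]. ROWS is JSON, a list of rows, each a list of 4 numbers: the shift along the tool's x, y, z in units of 25 mm (1.0 is 25 mm), then the turn about the tool's z in units of 8 degrees (1.0 is 8 degrees). In form: [[x, y, z, roll], ...]. A call has 1 to 20 rows; each row shifts and turns the commanded pose from where the row before left it, along the tool's axes as they then stand; what a row does not reach is not made up. A row lasts 1/8 s, in which the tool goes at most 62.5 mm and 10.7 degrees, less where a joint would pass 70% of its speed; a pose out of reach is approached as far as the arm can. A call is refused whole if a number of a shift passes 1 or a number of a turn 1, either way. A call with a gripper value outside its range is refused whole. OPENING is the finger opening in mm, from 0 to 87.8, set as the call begins (- or left out, the last holds). The fingers move at their own pace and stop on an object; the grip force is fixed at half the most. Time passes only in rows, so rows that do not move let the fingers close. It gives the time, the measured TCP pose, the force, the opening and the grip force at its end, in the units of the state.
- manip.get_obs(): the state, without advancing time (a new reading comes with each control period).
- manip.snapshot(name): name is "scene" or "top" or "wrist"; returns a dict with "frame" (480x640x3 uint8, red, green, blue), "vertical_fov" (degrees; the focal length in pixels is half the picture's height over the tangent of half this angle, whatever the lens; pixels are square), "cx", "cy" (the principal point, pixels), "pose" (4x4, takes a point from camera to world coordinates); the wrist camera has in their place "tool_from_camera" (4x4, takes a point from camera to tool coordinates, whose origin is the TCP and whose axes are the flange's). Camera axes: x right, y down, z forward; pixel columns grow to the right and rows downward; lengths in m; the calibration is good to about 2 mm. A picture is of the moment at which its call begins: read the wrist's pose just before it. There is no depth.
- manip.job_done(): hands the job in; it is judged then, once.
The state is a dict: "t": time; "qpos": joint angles; "joint_velocities": joint speeds; "tau": joint torques, N m; "ee_pos": TCP position; "tool_rot": TCP orientation; "ft_force": force on the tool from outside, world axes, zero at the start; "torque": the same for the moment, N m; "opening": opening from 0.0 (shut) to 1.0 (fully open); "grip_force": force on a finger pad.
Only numpy, scipy, OpenCV 4.12 (cv2) and the standard library are available. Lean on these libraries where they do the work, as an engineer would, in place of code of your own. Each camera call takes 0.05 s, during which the arm holds its last target. There are 200 camera calls.

## Working session

There is one attempt and no reset: what is moved stays moved. The work goes in short steps, Python scripts to look and compute and a shell command to move; the robot and the scene stay as the last step left them, time stands still between calls to the robot, and variables do not carry over. Pictures are saved under pics/ and viewed, at most 10 in all, crops included, and the job is handed in when it is done.

```bash
mkdir -p pics
cat > h.py <<'E'
import numpy as np, cv2
from rig import manip
from scipy.spatial.transform import Rotation as R
def shot(cam,fn):
    s=manip.snapshot(cam); cv2.imwrite('pics/'+fn,s['frame'][:,:,::-1]); return s
def K(s):
    f=240/np.tan(np.radians(s['vertical_fov'])/2); return f,s['cx'],s['cy']
def ray(s,u,v,z):
    f,cx,cy=K(s);P=np.array(s['pose']);d=P[:3,:3]@[(u-cx)/f,(v-cy)/f,1];o=P[:3,3]
    return o+d*(z-o[2])/d[2]
def proj(s,p):
    f,cx,cy=K(s);P=np.array(s['pose']);c=P[:3,:3].T@(np.array(p)-P[:3,3]);return f*c[0]/c[2]+cx,f*c[1]/c[2]+cy
E
python3 - <<'E'
from h import *
import pickle
o=manip.get_obs();print(o, manip.finger_overhang)
d={}
for c in('top','scene'):
    s=shot(c,c+'0.png');d[c]=s;print(c,s['vertical_fov'],s['cx'],s['cy'],np.round(s['pose'],3).tolist())
pickle.dump(d,open('s0.pkl','wb'))
E
```

```text
{'t': 0.0, 'qpos': array([-1.38110874,  0.47779137,  0.02234146,  1.55641094, -0.01151257,
        1.10933474, -0.08311418]), 'joint_velocities': array([-1.00846796e-03, -8.08984249e-04, -1.08979684e-03, -6.51105545e-05,
       -4.40854438e-04,  3.84198467e-05,  1.96115222e-03]), 'tau': array([ 2.10773051e-04, -5.82855964e+01,  1.53495546e+00, -2.72604865e+01,
       -5.42832760e-02,  1.70454296e-02,  1.51945433e-04]), 'ee_pos': array([0.19788014, 0.64469466, 0.20930476]), 'tool_rot': array([-3.13978057e+00,  1.24206470e-04,  2.84380588e+00]), 'ft_force': array([-0.4108526 ,  0.49214315,  0.37025311]), 'torque': array([-0.02677173, -0.03785644, -0.05980407]), 'grip_force': 0.0, 'opening': 0.9996995420834768} 0.008
top 50.90080341804974 315.9556956958501 234.71406694548207 [[-0.038, -0.977, 0.209, 0.292], [-0.999, 0.038, -0.004, 0.002], [-0.004, -0.209, -0.978, 1.211], [0.0, 0.0, 0.0, 1.0]]
scene 49.17506894701242 318.4053821240859 237.35767350435304 [[-0.773, 0.48, -0.414, 0.949], [0.634, 0.597, -0.492, 0.511], [0.011, -0.643, -0.766, 0.899], [0.0, 0.0, 0.0, 1.0]]
```

View pics/top0.png

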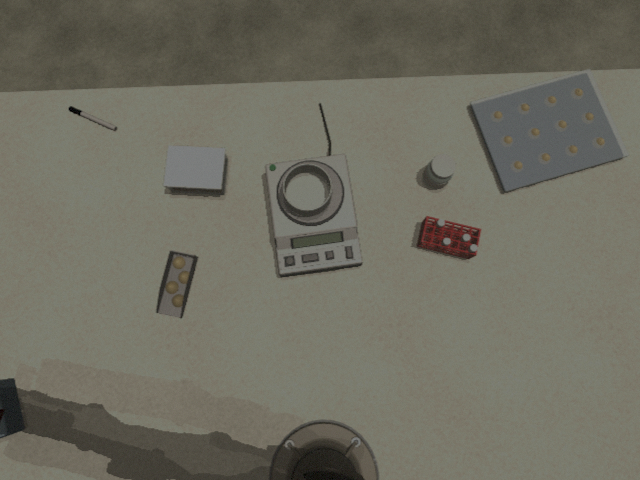

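View pics/scene0.png

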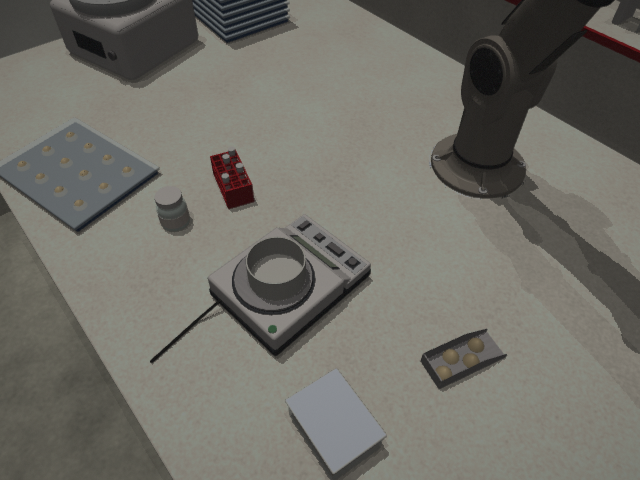

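The top view shows the balance around (316,212) with its keys at (290,261), (310,258), (329,255) and (349,252). The scoop is on the left at about (177,284), with its mouth at (157..182,315). The box is at (195,170), the rack at (450,237) and the jar at (438,172). I'll enlarge the crop to get better pixel positions.

Run:
```python
import cv2,numpy as np
a=cv2.imread('pics/top0.png')[150:325,150:370];a=cv2.convertScaleAbs(cv2.resize(a,None,fx=3.4,fy=3.4,interpolation=cv2.INTER_CUBIC),alpha=1.5)
cv2.imwrite('pics/top0c.png',a)
```

```text
(no output)
```

View pics/top0c.png

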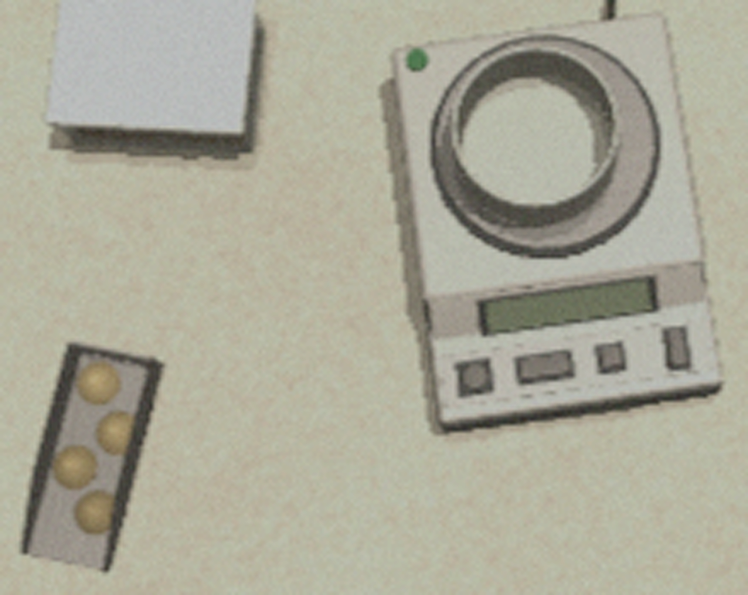

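Run:
```python
from h import *
import pickle
s=pickle.load(open('s0.pkl','rb'))['top']
g=lambda u,v,z:ray(s,u/3.4+150-.35,v/3.4+150-.35,z)
k=[g(476,376,.057),g(545,365,.057),g(611,357,.057),g(677,348,.057)]
for p in k:print('key',p)
ky=np.array([.07,.022,-.024,-.07])
# fit yaw
M=np.array(k)[:,:2];y=ky-ky.mean();d=(y[:,None]*(M-M.mean(0))).sum(0);d/=np.linalg.norm(d)
yaw=np.arctan2(-d[0],d[1]);ex=np.array([np.cos(yaw),np.sin(yaw)]);ey=np.array([-ex[1],ex[0]])
o=(M-ky[:,None]*ey+.105*ex).mean(0);print('bal',o,yaw)
print('panpred',o+.045*ex,'pan px',g(546,146,.082))
print('keysfit',[(o-.105*ex+q*ey).round(4).tolist() for q in ky])
for n,z,r,c in(('rim',.137,.055,None),):
    pts=[g(455,130,z),g(621,130,z),g(538,47,z),g(538,211,z)]
    for p in pts:print(n,p)
sc=dict(mL=g(22,552,.01),mR=g(107,571,.01),bL=g(70,345,.03),bR=g(162,362,.03))
for a in sc:print(a,sc[a])
m=(sc['mL']+sc['mR'])/2;b=(sc['bL']+sc['bR'])/2;v=(b-m)[:2];print('mid',(m+b)/2,'len',np.linalg.norm(v),'yaw',np.arctan2(v[1],v[0]))
P=o
for n,(u,v,z) in dict(jar=(441,167,.085),boxc=(195,167,.062),rack=(451,235,.058)).items():print(n,ray(s,u,v,z))
# verify in scene cam
s2=pickle.load(open('s0.pkl','rb'))['scene']
im=s2['frame'][:,:,::-1].copy()
def dot(p,c=(0,0,255)):
    u,v=proj(s2,p);cv2.circle(im,(int(round(u)),int(round(v))),1,c,-1)
for q in ky:dot([*(o-.105*ex+q*ey),.057])
for t in np.linspace(0,6.28,40):dot([*(o+.045*ex+.075*np.array([np.cos(t),np.sin(t)])),.082],(0,255,0))
for a in sc.values():dot(a)
cv2.imwrite('pics/v.png',cv2.resize(im[190:410,190:520],None,fx=2.4,fy=2.4,interpolation=cv2.INTER_CUBIC))
```

```text
key [0.48111381 0.05966005 0.057     ]
key [0.48687516 0.01244653 0.057     ]
key [ 0.4906556  -0.03274512  0.057     ]
key [ 0.49513477 -0.07804929  0.057     ]
bal [0.59287291 0.00128369] 0.0997666651168491
panpred [0.63764915 0.00576574] pan px [0.63460489 0.00610804 0.082     ]
keysfit [[0.4814, 0.0605], [0.4862, 0.0127], [0.4908, -0.0331], [0.4954, -0.0788]]
rim [0.63113139 0.06492866 0.137     ]
rim [ 0.62687008 -0.04345413  0.137     ]
rim [0.68615431 0.00873756 0.137     ]
rim [0.57437708 0.01262881 0.137     ]
mL [0.37746082 0.38035123 0.01      ]
mR [0.36215038 0.32110282 0.01      ]
bL [0.51849518 0.34447941 0.03      ]
bR [0.50392145 0.27993304 0.03      ]
mid [0.44050696 0.33146663 0.02      ] len 0.14655572606721393 yaw -0.2659651828934312
jar [ 0.68417041 -0.30293857  0.085     ]
boxc [0.71545579 0.2803182  0.062     ]
rack [ 0.52595204 -0.31851511  0.058     ]
```

View pics/v.png

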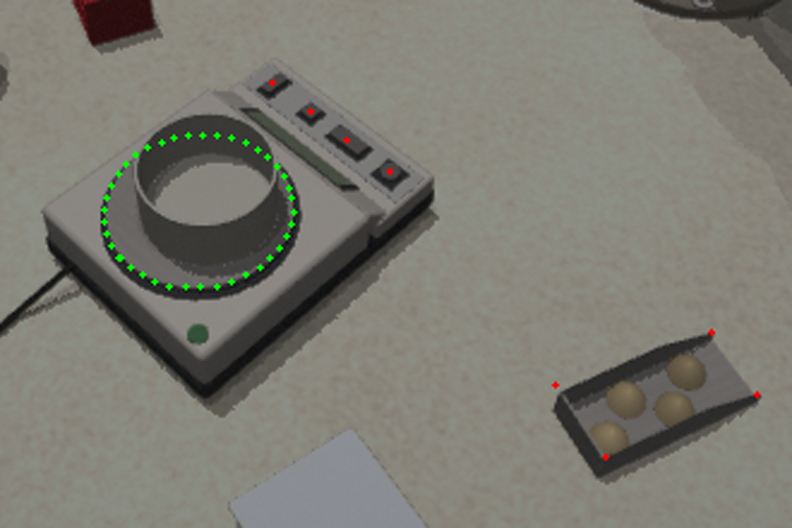

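The dots projected into the scene view land on the keys at about (390,172)…(272,83) and follow the pan outline, so the calibration holds. The tool only shifts and turns about the vertical, so I'll have to pivot the scoop in the grip to tip it. First, the keys.

```bash
cat >> h.py <<'E'
def to(x,y,z,yaw=None):
    o=manip.get_obs();p=o['ee_pos'];ps=o['tool_rot'][2];d=np.array([x,y,z])-p
    Rm=R.from_euler('xyz',o['tool_rot']).as_matrix();t=Rm.T@d/.025
    print('t',o['t'],'p',p.round(4),'rot',o['tool_rot'].round(4),'F',o['ft_force'].round(2),'grip',round(o['grip_force'],2),'mm',round(o['opening']*87.8,2),'\nunits',t.round(3), 'turn' if yaw is not None else '', None if yaw is None else round(-np.degrees((yaw-ps+np.pi)%(2*np.pi)-np.pi)/8,3))
E
python3 -m inch '[[0,0,0,-1],[0,0,0,-1],[0,0,0,-1]]' 0; python3 -c "
from h import *
to(.4814,.0605,.0900)"
```

```text
t: 0.48
ee_pos: [0.1979, 0.6449, 0.2097]
tool_rot: [-3.141, -0.0, -3.016]
ft_force: [-0.2, -0.7, -0.6]
opening: 0.697
grip_force: 0.0
t 0.475 p [0.1979 0.6449 0.2097] rot [-3.1406e+00 -3.0000e-04 -3.0159e+00] F [-0.17 -0.67 -0.58] grip 0.0 mm 61.16 
units [ -8.319 -24.61    4.81 ]  None
```

```bash
python3 -m inch '[[-0.34,-1,0,0],[-0.34,-1,0,0],[-0.34,-1,0,0],[-0.34,-1,0,0],[-0.34,-1,0,0],[-0.34,-1,0,0],[-0.34,-1,0,0],[-0.34,-1,0,0],[-0.34,-1,0,0],[-0.34,-1,0,0],[-0.34,-1,0,0],[-0.34,-1,0,0],[-0.34,-1,0,0],[-0.34,-1,0,0],[-0.34,-1,0,0],[-0.34,-1,0,0],[-0.34,-1,0,0],[-0.34,-1,0,0],[-0.34,-1,0,0],[-0.34,-1,0,0]]' 0
python3 -m inch '[[-0.34,-1,0,0],[-0.34,-1,0.5,0],[-0.34,-1,1,0],[-0.34,-1,1,0],[-0.2,-0.6,1,0],[0,0,0.5,0],[0,0,0,0]]'; python3 -c "
from h import *
to(.4814,.0605,.0600)"
```

```text
t: 2.98
ee_pos: [0.4273, 0.1683, 0.2102]
tool_rot: [3.141, -0.0, -3.021]
ft_force: [-0.2, -0.1, -0.2]
opening: 0.008
grip_force: 0.0
t: 3.85
ee_pos: [0.4789, 0.0605, 0.1097]
tool_rot: [3.142, -0.002, -3.02]
ft_force: [0.9, -0.5, 0.6]
opening: 0.008
grip_force: 0.0
t 3.85 p [0.4789 0.0605 0.1097] rot [ 3.1415e+00 -1.8000e-03 -3.0200e+00] F [ 0.89 -0.47  0.62] grip 0.0 mm 0.71 
units [-0.102 -0.012  1.988]  None
```

```bash
python3 -m inch '[[-0.1,0,0.8,0],[0,0,0.7,0],[0,0,0.3,0],[0,0,0.2,0],[0,0,0,0],[0,0,0,0]]'; python3 -c "
from h import *
to(.4814,.0605,.0600)"
```

```text
t: 4.6
ee_pos: [0.4826, 0.0605, 0.0607]
tool_rot: [3.141, 0.001, -3.02]
ft_force: [-0.7, 0.1, -0.2]
opening: 0.005
grip_force: 0.0
t 4.6 p [0.4826 0.0605 0.0607] rot [ 3.1414e+00  8.0000e-04 -3.0205e+00] F [-0.65  0.1  -0.18] grip 0.0 mm 0.43 
units [0.048 0.006 0.029]  None
```

```bash
python3 -m inch '[[0,0,0.08,0],[0,0,0,0],[0,0,0,0]]'
python3 - <<'E'
from h import *
to(.4814,.0605,.0600)
s=shot('scene','k.png')
im=s['frame'][:,:,::-1][190:290,280:400];cv2.imwrite('pics/kc.png',cv2.resize(im,None,fx=5,fy=5,interpolation=cv2.INTER_CUBIC))
E
```

```text
t: 4.97
ee_pos: [0.4823, 0.0603, 0.0583]
tool_rot: [3.142, 0.0, -3.021]
ft_force: [0.0, -0.2, 0.0]
opening: -0.0
grip_force: 0.0
t 4.975 p [0.4823 0.0603 0.0583] rot [ 3.1416  0.     -3.0205] F [ 0.04 -0.23  0.  ] grip 0.0 mm -0.04 
units [ 0.035  0.011 -0.069]  None
```

View pics/kc.png

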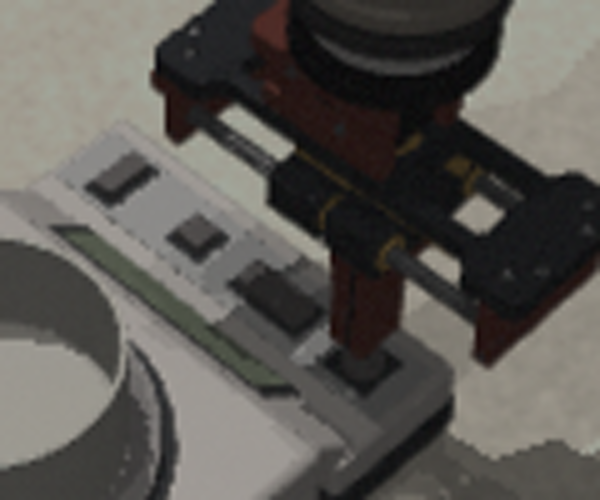

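The view shows the closed fingertips over the power key at about (365,370), but no contact force yet. I'll go down slowly.

```bash
python3 -m inch '[[0,0,0.08,0],[0,0,0,0],[0,0,0,0]]'; python3 -m inch '[[0,0,0.04,0],[0,0,0,0],[0,0,0,0]]'
```

```text
t: 5.4
ee_pos: [0.4823, 0.0603, 0.0562]
tool_rot: [-3.142, -0.0, -3.02]
ft_force: [-0.1, 0.4, 0.0]
opening: 0.006
grip_force: 0.0
t: 5.78
ee_pos: [0.4823, 0.0604, 0.0553]
tool_rot: [3.142, 0.0, -3.02]
ft_force: [0.4, 0.2, -0.5]
opening: 0.003
grip_force: 0.0
```

Run:
```python
from h import *
o=manip.get_obs();p=o['ee_pos']
s=shot('scene','k2.png');im=s['frame'][:,:,::-1].copy()
big=cv2.resize(im[190:290,280:400],None,fx=6,fy=6,interpolation=cv2.INTER_CUBIC)
def dot(q,c):
    u,v=proj(s,q);cv2.circle(big,(int((u-280)*6),int((v-190)*6)),3,c,-1)
dot(p,(0,255,0));dot(p-[0,0,.008],(0,0,255));dot([.4814,.0605,.057],(255,0,0))
dot([.4814,.0605,.08],(255,0,255))
cv2.imwrite('pics/k2c.png',big);print(o['tau'],o['torque'])
```

```text
[ 8.49287990e-04 -4.21989048e+01  3.37288745e+00 -1.73084968e+01
  1.68356462e-02  7.38663878e-02  2.63670008e-04] [ 0.06511841  0.0078073  -0.00858681]
```

View pics/k2c.png

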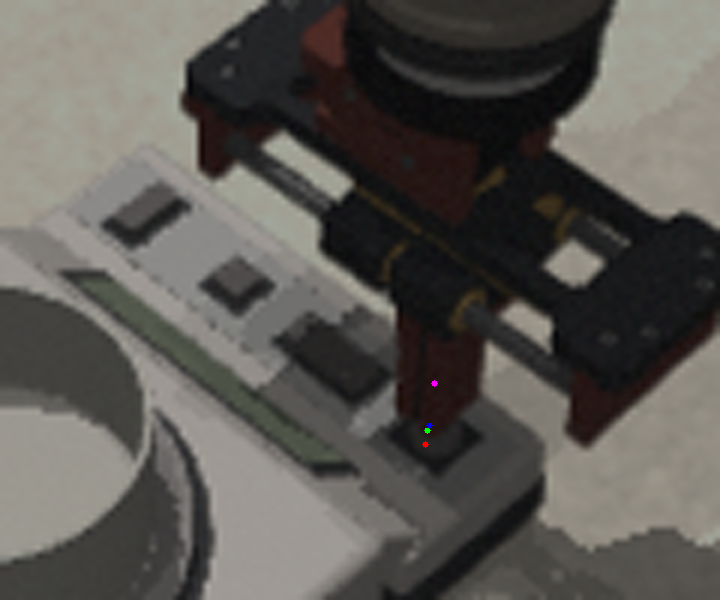

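The fingertips' lower end shows at about (430,425) and the key is still visible below them at (445,445). They're higher than the numbers say, so I'll keep lowering and watch the force.

```bash
for i in 1; do python3 -m inch '[[0,0,0.06,0],[0,0,0,0]]'; python3 -m inch '[[0,0,0.06,0],[0,0,0,0]]'; python3 -m inch '[[0,0,0.06,0],[0,0,0,0]]'; done | grep -E 'ee_pos|ft_f'
```

```text
ee_pos: [0.4822, 0.0603, 0.0536]
ft_force: [0.5, 0.1, 1.0]
ee_pos: [0.4822, 0.0604, 0.0521]
ft_force: [0.1, 0.3, -0.4]
ee_pos: [0.4822, 0.0604, 0.0506]
ft_force: [-0.0, -0.8, 0.5]
```

```bash
(python3 -m inch '[[0,0,0.06,0],[0,0,0,0]]'; python3 -m inch '[[0,0,0.06,0],[0,0,0,0]]'; python3 -m inch '[[0,0,0.06,0],[0,0,0,0]]') | grep -E 'ee_pos|ft_f|open'
python3 - <<'E'
from h import *
o=manip.get_obs();P=o['ee_pos'];Rm=R.from_euler('xyz',o['tool_rot']).as_matrix()
s=shot('wrist','w.png');T=np.array(s['tool_from_camera']);print(T.round(3).tolist(),K(s))
im=s['frame'][:,:,::-1].copy();f,cx,cy=K(s)
def dt(q,c):
    v=np.linalg.inv(T)@[*q,1];u=(f*v[0]/v[2]+cx,f*v[1]/v[2]+cy);print(np.round(u));cv2.circle(im,(int(u[0]),int(u[1])),3,c,-1)
dt([0,0,0],(0,255,0));dt([0,0,.008],(0,0,255));dt(Rm.T@(np.array([.4814,.0605,.057])-P),(255,0,0))
dt(Rm.T@(np.array([.4862,.0127,.057])-P),(255,0,0))
cv2.imwrite('pics/w.png',im)
E
```

```text
ee_pos: [0.4822, 0.0603, 0.0491]
ft_force: [-0.8, -0.6, -0.2]
opening: 0.008
ee_pos: [0.4822, 0.0603, 0.0476]
ft_force: [0.6, -0.2, -0.2]
opening: 0.01
ee_pos: [0.4822, 0.0603, 0.0461]
ft_force: [-0.5, -0.2, 0.8]
opening: 0.007
[[0.0, -0.968, -0.253, 0.069], [1.0, -0.0, 0.001, 0.001], [-0.001, -0.253, 0.968, -0.174], [0.0, 0.0, 0.0, 1.0]] (np.float64(341.36271445749617), 322.02961293703015, 239.4474668648604)
[320. 281.]
[320. 276.]
[321. 287.]
[227. 285.]
```

View pics/w.png

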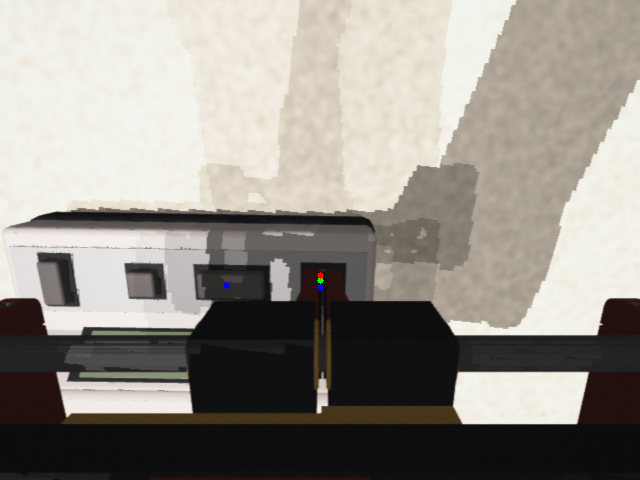

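In the wrist view the key well is at about (323,275), right under the closed fingers, and the tare key is at (231,282) where predicted. The lateral position is good, so I'll continue down to contact.

```bash
(python3 -m inch '[[0,0,0.06,0],[0,0,0,0]]'; python3 -m inch '[[0,0,0.06,0],[0,0,0,0]]'; python3 -m inch '[[0,0,0.06,0],[0,0,0,0]]') | grep -E 'ee_pos|ft_f'
```

```text
ee_pos: [0.4824, 0.0604, 0.0448]
ft_force: [-0.3, 0.2, 1.6]
ee_pos: [0.4824, 0.0604, 0.0433]
ft_force: [0.4, -0.3, 2.2]
ee_pos: [0.4824, 0.0604, 0.0418]
ft_force: [-0.5, -0.0, 3.4]
```

```bash
(python3 -m inch '[[0,0,0.06,0],[0,0,0,0]]'; python3 -m inch '[[0,0,0.04,0],[0,0,0,0]]') | grep -E 'ee_pos|ft_f'; python3 -c "
from h import *
print(manip.finger_overhang)"
```

```text
ee_pos: [0.4824, 0.0604, 0.0408]
ft_force: [-2.4, -0.4, 11.4]
ee_pos: [0.4825, 0.0604, 0.0405]
ft_force: [-6.1, 0.6, 20.7]
0.008
```

```bash
(python3 -m inch '[[0,0,-0.4,0],[0,0,-0.6,0],[0.07,-0.95,0,0],[0,-0.95,0,0],[0,0,0,0],[0,0,0,0]]'; python3 -m inch '[[0,0,0.5,0],[0,0,0.3,0],[0,0,0.14,0],[0,0,0,0],[0,0,0,0]]'; python3 -m inch '[[0,0,0.06,0],[0,0,0,0]]') | grep -E 'ee_pos|ft_f'; python3 -c "
from h import *
to(.4862,.0127,.0405)"
```

```text
ee_pos: [0.4862, 0.0138, 0.0644]
ft_force: [-0.2, 0.3, -0.1]
ee_pos: [0.4858, 0.0139, 0.0409]
ft_force: [-3.0, 2.8, 8.4]
ee_pos: [0.4859, 0.0139, 0.0405]
ft_force: [-7.6, 2.3, 23.3]
t 10.25 p [0.4859 0.0139 0.0405] rot [ 3.1400e+00 -1.0000e-03 -3.0202e+00] F [-7.64  2.26 23.27] grip 11.86 mm 0.26 
units [-0.006 -0.048 -0.002]  None
```

```bash
(python3 -m inch '[[0,0,-0.4,0],[0,0,-0.8,0],[0,0,-1,0.9],[0,0,-1,0.9],[0,0,-1,0.97],[0.43,1,-1,0],[0.43,1,0,0],[0.43,1,0,0],[0.43,1,0,0],[0.43,1,0,0],[0.43,1,0,0],[0.43,1,0,0],[0.43,1,0,0],[0.43,1,0,0],[0.43,1,0,0],[0.43,1,0,0],[0.37,0.76,0,0],[0,0,0,0],[0,0,0,0]]' 87.8) | grep -E 'ee_pos|ft_f'
python3 - <<'E'
from h import *
to(.442,.331,.05,2.876)
o=manip.get_obs();P=o['ee_pos'];Rm=R.from_euler('xyz',o['tool_rot']).as_matrix()
s=shot('wrist','w2.png');T=np.array(s['tool_from_camera'])
im=s['frame'][:,:,::-1].copy();f,cx,cy=K(s)
import pickle;pickle.dump((P,Rm,s),open('w2.pkl','wb'))
def dt(w,c):
    v=np.linalg.inv(T)@[*(Rm.T@(np.array(w)-P)),1];u=(f*v[0]/v[2]+cx,f*v[1]/v[2]+cy);print(np.round(u));cv2.circle(im,(int(u[0]),int(u[1])),2,c,-1)
for w in([.3775,.3804,.01],[.3622,.3211,.01],[.5185,.3445,.03],[.5039,.2799,.03]):dt(w,(0,0,255))
cv2.imwrite('pics/w2.png',im)
E
```

```text
ee_pos: [0.4407, 0.3289, 0.169]
ft_force: [-0.7, 0.1, 0.3]
t 12.625 p [0.4407 0.3289 0.169 ] rot [-3.1406e+00  1.0000e-04  2.8748e+00] F [-0.66  0.12  0.26] grip 0.0 mm 87.78 
units [-0.028  0.1    4.762] turn -0.008
[356. 144.]
[291. 145.]
[357. 296.]
[290. 299.]
```

View pics/w2.png

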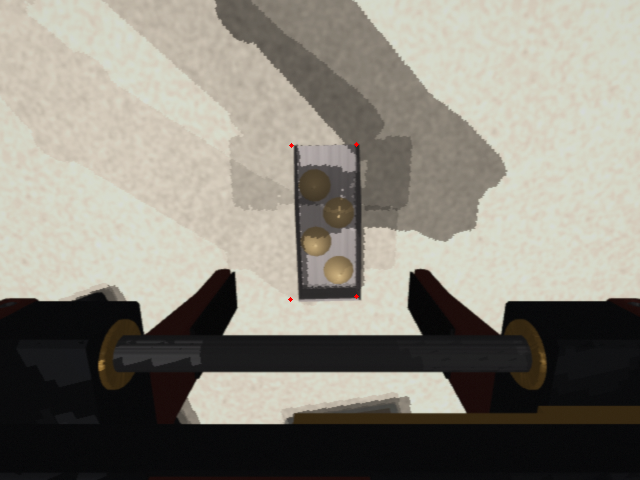

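The wrist view shows the scoop with mouth corners at (295,147) and (358,147) and back corners at (300,299) and (360,298). The four shells are inside, and the fingers are centred on column 322. I'll work out the correction from that.

Run:
```python
from h import *
import pickle
P,Rm,s=pickle.load(open('w2.pkl','rb'));T=np.array(s['tool_from_camera']);f,cx,cy=K(s)
for dz in(0,.02):
    def g(u,v,z):
        d=Rm@T[:3,:3]@[(u-cx)/f,(v-cy)/f,1];o=P+[0,0,dz]+Rm@T[:3,3];return o+d*(z-o[2])/d[2]
    mL,mR,bL,bR=g(358,147,.01),g(295.5,147,.01),g(360,298.5,.03),g(299.5,299,.03)
    m=(mL+mR)/2;b=(bL+bR)/2;v=(b-m)[:2];L=np.linalg.norm(v)
    print(dz,'w',np.linalg.norm(mL-mR),np.linalg.norm(bL-bR),'L',L,'mid',((m+b)/2).round(4),'yaw',np.arctan2(v[1],v[0]))
```

```text
0 w 0.05888057235478726 0.060081357015969984 L 0.14569067899114296 mid [0.4432 0.3355 0.02  ] yaw -0.2445323422910608
0.02 w 0.062415170993075614 0.06391837475068299 L 0.1549835076156037 mid [0.4476 0.3346 0.02  ] yaw -0.24442313359018925
```

```bash
(python3 -m inch '[[0.18,0.29,0,-0.16],[0,0,1,0],[0,0,1,0],[0,0,1,0],[0,0,1,0],[0,0,1,0],[0,0,0.5,0],[0,0,0,0],[0,0,0,0]]') | grep -E 'ee_pos|ft_f'
python3 - <<'E'
from h import *
to(.438,.337,.007,2.897)
s=shot('scene','g.png');im=s['frame'][:,:,::-1]
u,v=map(int,proj(s,[.44,.335,.03]));print(u,v)
cv2.imwrite('pics/gc.png',cv2.resize(im[v-70:v+60,u-80:u+80],None,fx=4.5,fy=4.5,interpolation=cv2.INTER_CUBIC))
E
```

```text
ee_pos: [0.4386, 0.3388, 0.0326]
ft_force: [-1.1, -0.0, 0.4]
t 13.8 p [0.4386 0.3388 0.0326] rot [3.1404e+00 7.0000e-04 2.8982e+00] F [-1.11 -0.01  0.43] grip 0.0 mm 87.73 
units [ 0.006 -0.075  1.023] turn 0.009
467 351
```

View pics/gc.png

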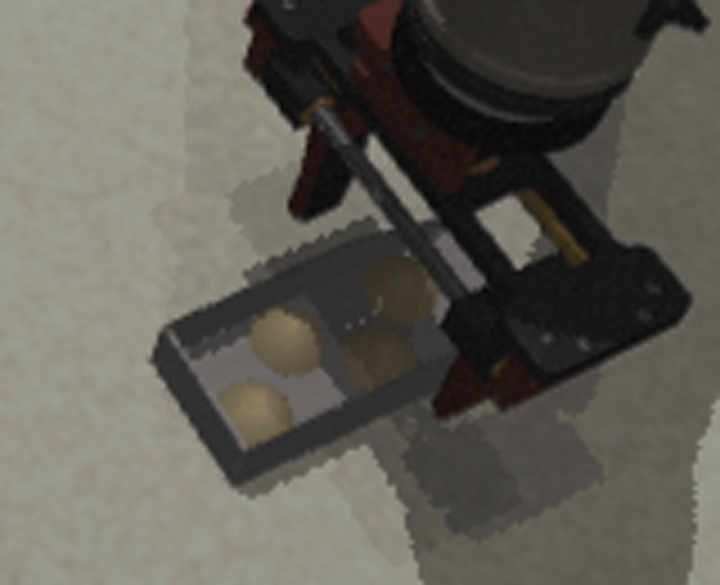

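The scene view shows the fingers straddling the scoop, with the tips at about (300,210) and (445,410), still above its walls. That fits tip height ≈ TCP + 12 mm. I'll lower to grip the upper part of the walls and close gently.

```bash
(python3 -m inch '[[0,-0.07,0.6,0],[0,0,0.42,0],[0,0,0,0]]';python3 -m inch '[[0,0,0,0],[0,0,0,0],[0,0,0,0],[0,0,0,0]]' 62.5;python3 -m inch '[[0,0,0,0],[0,0,0,0]]' 61.5;python3 -m inch '[[0,0,0,0],[0,0,0,0]]' 60.5)
```

```text
t: 14.22
ee_pos: [0.4368, 0.3359, 0.0051]
tool_rot: [-3.14, -0.001, 2.898]
ft_force: [-0.6, -0.1, 0.2]
opening: 1.003
grip_force: 0.0
t: 14.72
ee_pos: [0.4376, 0.3363, 0.0064]
tool_rot: [-3.141, -0.0, 2.898]
ft_force: [-0.1, -1.5, 1.2]
opening: 0.711
grip_force: 0.6
t: 14.98
ee_pos: [0.4376, 0.3363, 0.0064]
tool_rot: [-3.141, -0.0, 2.898]
ft_force: [-0.5, -3.1, 2.5]
opening: 0.703
grip_force: 15.4
t: 15.22
ee_pos: [0.4376, 0.3363, 0.0063]
tool_rot: [-3.141, -0.0, 2.898]
ft_force: [-0.7, -3.4, 4.4]
opening: 0.704
grip_force: 30.0
```

Opening 62.5 / 61.5 / 60.5 mm gives 0.6 / 15 / 30 N, so I can set the grip strength and pivot the scoop gently later. Lifting and carrying smoothly.

```bash
(python3 -m inch '[[0,0,-0.1,0],[0,0,-0.3,0],[0,0,-0.5,0],[0,0,-0.7,0],[0,0,-0.8,0],[0,0,-0.8,0],[0,0,-0.8,0],[0,0,-0.8,0],[0,0,-0.8,0],[0,0,-0.7,0],[0,0,-0.5,0],[0,0,-0.2,0],[0,0,0,0]]';python3 -m inch '[[-0.15,-0.14,0,0],[-0.3,-0.28,0,0],[-0.45,-0.42,0,0],[-0.6,-0.55,0,0],[-0.7,-0.65,0,0],[-0.7,-0.65,0,0],[-0.7,-0.65,0,0],[-0.7,-0.65,0,0],[-0.7,-0.65,0,0],[-0.7,-0.65,0,0],[-0.7,-0.65,0,0],[-0.6,-0.55,0,0],[-0.45,-0.42,0,0],[-0.3,-0.28,0,0],[-0.15,-0.14,0,0],[0,0,0,0]]')
python3 - <<'E'
from h import *
to(.655,.0044,.165,2.898)
import pickle
o=manip.get_obs();P=o['ee_pos'];Rm=R.from_euler('xyz',o['tool_rot']).as_matrix()
w=shot('wrist','w3.png');s=shot('scene','s3.png');pickle.dump((P,Rm,w,s),open('w3.pkl','wb'))
# where a level scoop would show in the scene picture
e=np.array([.970,-.242,0]);n=np.array([.242,.970,0]);M=P+e*.008-[0,0,.0064]
for nm,a,b,z in(('mL',-75,31,10),('mR',-75,-31,10),('bL',75,31,30),('bR',75,-31,30)):
    print(nm,np.round(proj(s,M+e*a/1e3+n*b/1e3+[0,0,z/1e3])))
a=cv2.resize(s['frame'][:,:,::-1],(400,300));b=cv2.resize(w['frame'][:,:,::-1],(400,300))
cv2.imwrite('pics/pair.png',np.hstack([a,b]))
E
```

```text
t: 16.85
ee_pos: [0.4375, 0.3366, 0.1813]
tool_rot: [3.142, -0.0, 2.898]
ft_force: [0.0, 0.3, -1.7]
opening: 0.704
grip_force: 30.0
t: 18.85
ee_pos: [0.5851, 0.1113, 0.1812]
tool_rot: [3.142, -0.0, 2.898]
ft_force: [0.6, 0.6, -1.4]
opening: 0.703
grip_force: 30.0
t 18.85 p [0.5851 0.1113 0.1812] rot [ 3.1415e+00 -2.0000e-04  2.8983e+00] F [ 0.63  0.57 -1.38] grip 30.0 mm 61.73 
units [-3.745 -3.475  0.647] turn 0.002
mL [374. 264.]
mR [357. 239.]
bL [293. 288.]
bR [278. 260.]
```

```bash
(python3 -m inch '[[-0.15,-0.14,0,0],[-0.3,-0.28,0,0],[-0.45,-0.42,0,0],[-0.6,-0.56,0,0],[-0.6,-0.56,0,0],[-0.6,-0.56,0,0],[-0.45,-0.42,0,0],[-0.3,-0.28,0,0],[-0.2,-0.18,0,0],[-0.1,-0.08,0,0],[0,0,0.1,0],[0,0,0.3,0],[0,0,0.4,0],[0,0,0.3,0],[0,0,0.1,0],[0,0,0,0],[0,0,0,0]]'; python3 -m inch '[[0,0,0.1,0],[0,0,0,0]]'; python3 -m inch '[[0,0,0.06,0],[0,0,0,0]]') | grep -E 'ee_pos|ft_f';  python3 -c "
from h import *
to(.655,.0044,.145,2.898)"
```

```text
ee_pos: [0.6554, 0.0041, 0.1516]
ft_force: [1.0, -0.1, -2.4]
ee_pos: [0.655, 0.0042, 0.1486]
ft_force: [-0.0, 0.4, -1.4]
ee_pos: [0.655, 0.0042, 0.1471]
ft_force: [-0.3, 1.4, -1.7]
t 21.575 p [0.655  0.0042 0.1471] rot [-3.1415e+00 -2.0000e-04  2.8983e+00] F [-0.25  1.4  -1.66] grip 30.0 mm 61.41 
units [0.004 0.009 0.084] turn 0.002
```

```bash
(python3 -m inch '[[0,0,0,0],[0,0,0.08,0],[0,0,0,0]]' 61.9; python3 -m inch '[[0,0,0.06,0],[0,0,0,0]]'; python3 -m inch '[[0.05,0,0.06,0],[0,0,0,0]]';python3 -m inch '[[0.05,0,0.06,0],[0,0,0,0]]') | grep -E 'ee_pos|ft_f|grip'
```

```text
ee_pos: [0.6551, 0.0042, 0.1452]
ft_force: [0.1, 0.0, -0.9]
grip_force: 3.1
ee_pos: [0.6551, 0.0042, 0.1438]
ft_force: [-2.0, -0.6, 1.6]
grip_force: 3.1
ee_pos: [0.6545, 0.0043, 0.1427]
ft_force: [-0.1, -0.1, 2.0]
grip_force: 3.1
ee_pos: [0.6534, 0.0047, 0.141]
ft_force: [2.7, 0.2, 2.6]
grip_force: 3.2
```

```bash
(python3 -m inch '[[0,0,0,0],[0.06,0,0.06,0],[0,0,0,0]]' 61.5; python3 -m inch '[[0.06,0,0.06,0],[0,0,0,0]]'; python3 -m inch '[[0.06,0,0.06,0],[0,0,0,0]]') | grep -E 'ee_pos|ft_f|grip'
python3 - <<'E'
from h import *
import pickle
s=shot('scene','s4.png');w=shot('wrist','w4.png');o=manip.get_obs();pickle.dump((o['ee_pos'],s,w),open('w4.pkl','wb'))
# tilt from the scoop's side edges: print predicted back-top corners for several tilts
P=o['ee_pos'];e=np.array([.970,-.242,0]);n=np.array([.242,.970,0]);ax=P+[0,0,.0175]
for th in(0,5,10,15,20,30):
    c,q=np.cos(np.radians(th)),np.sin(np.radians(th));f=lambda a,b,z:ax+e*(a*c-z*q)/1e3+np.array([0,0,1])*(a*q+z*c)/1e3+n*b/1e3
    print(th,[np.round(proj(s,f(a,b,z))).tolist() for a,b,z in((83,31,6),(83,-31,6),(83,31,-24))])
g=cv2.cvtColor(s['frame'],cv2.COLOR_RGB2GRAY);cv2.imwrite('pics/s4c.png',cv2.resize(s['frame'][180:330,180:340,::-1],None,fx=4,fy=4,interpolation=cv2.INTER_CUBIC))
E
```

```text
ee_pos: [0.6534, 0.0047, 0.141]
ft_force: [3.0, -1.4, 8.2]
grip_force: 16.0
ee_pos: [0.6534, 0.0047, 0.1408]
ft_force: [3.4, -1.6, 13.6]
grip_force: 16.0
ee_pos: [0.653, 0.0048, 0.1402]
ft_force: [5.5, -2.0, 15.9]
grip_force: 16.1
0 [[224.0, 282.0], [212.0, 256.0], [226.0, 292.0]]
5 [[224.0, 280.0], [212.0, 254.0], [224.0, 290.0]]
10 [[224.0, 277.0], [212.0, 251.0], [223.0, 288.0]]
15 [[225.0, 274.0], [213.0, 248.0], [222.0, 286.0]]
20 [[226.0, 271.0], [214.0, 245.0], [222.0, 283.0]]
30 [[229.0, 265.0], [217.0, 239.0], [222.0, 277.0]]
```

```bash
(python3 -m inch '[[0,0,0,0],[0,0,0,0]]' 61.65; python3 -m inch '[[0,0,0,0],[0,0,0,0]]' 61.75; python3 -m inch '[[0,0,0,0],[0,0,0,0]]' 61.8) | grep -E 'ee_pos|ft_f|grip|^t'
```

```text
t: 23.92
ee_pos: [0.652, 0.005, 0.1393]
tool_rot: [3.14, 0.008, 2.898]
ft_force: [5.0, -1.7, 12.9]
grip_force: 11.4
t: 24.18
ee_pos: [0.6508, 0.0053, 0.1382]
tool_rot: [3.14, 0.005, 2.898]
ft_force: [3.8, -1.7, 9.2]
grip_force: 8.2
t: 24.42
ee_pos: [0.6501, 0.0055, 0.1376]
tool_rot: [3.141, 0.004, 2.898]
ft_force: [2.7, -1.0, 8.6]
grip_force: 6.6
```

View pics/s4c.png

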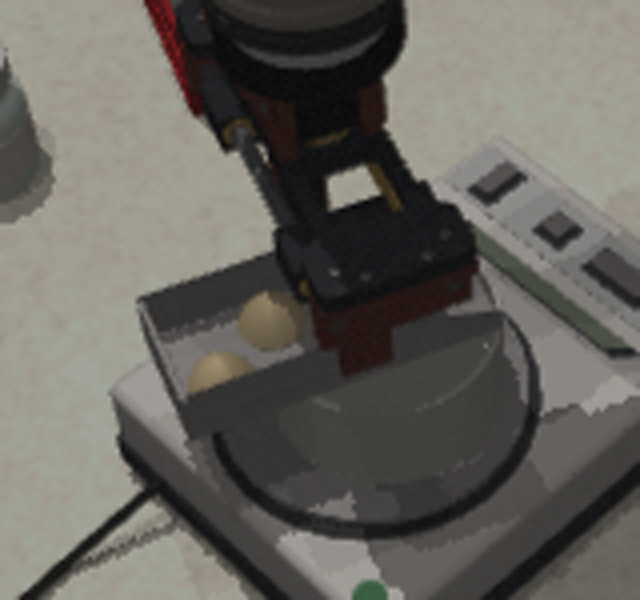

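The crop shows the scoop still level in the grip: back corners at (182,405) and (138,300), mouth over the tub at about (505,320). The tub is in place. With the lighter grip it starts to give, so I'll carry on and track the back corners numerically.

```bash
cat > tilt.py <<'E'
from h import *
import pickle,sys
P0,s0,_=pickle.load(open('w4.pkl','rb'));o=manip.get_obs();P=o['ee_pos']
s=manip.snapshot('scene');A=s0['frame'];B=s['frame'];cv2.imwrite('pics/last.png',B[:,:,::-1])
e=np.array([.970,-.242,0]);n=np.array([.242,.970,0])
def pr(P,th,a,b,z):
    ax=P+[0,0,.0175];c,q=np.cos(np.radians(th)),np.sin(np.radians(th))
    return np.array(proj(s,ax+e*(a*c-z*q)/1e3+np.array([0,0,1])*(a*q+z*c)/1e3+n*b/1e3))
for nm,(u,v),b in(('bL',(225,281),31),('bR',(214,255),-31)):
    t=A[v-7:v+8,u-7:u+8];W=B[v-35:v+16,u-20:u+26]
    r=cv2.matchTemplate(W,t,cv2.TM_CCOEFF_NORMED);_,m,_,l=cv2.minMaxLoc(r);q=np.array([u-20+l[0]+7,v-35+l[1]+7])
    d=q-(u,v);ref=pr(P0,2,83,b,6)
    th=min(range(-5,50),key=lambda k:np.linalg.norm(pr(P,k,83,b,6)-ref-d));print(nm,q,round(m,2),'tilt',th)
print('t',o['t'],P.round(4),o['ft_force'].round(1),o['grip_force'],o['opening']*87.8)
E
python3 tilt.py; (python3 -m inch '[[0.06,0,0.06,0],[0,0,0,0]]'; python3 -m inch '[[0.06,0,0.06,0],[0,0,0,0]]') | grep -E 'ee_pos|ft_f|grip'; python3 tilt.py
```

```text
bL [225 281] 1.0 tilt 3
bR [214 255] 1.0 tilt 3
t 24.425 [0.6501 0.0055 0.1376] [ 2.7 -1.   8.6] 6.602731570601463 62.126236845155184
ee_pos: [0.6484, 0.0059, 0.1359]
ft_force: [3.8, -0.4, 7.0]
grip_force: 6.7
ee_pos: [0.647, 0.0063, 0.1344]
ft_force: [3.4, 0.4, 6.3]
grip_force: 6.8
bL [225 281] 1.0 tilt 3
bR [214 255] 1.0 tilt 4
t 24.975 [0.647  0.0063 0.1344] [3.4 0.4 6.3] 6.754279732704163 62.15903384418471
```

The corners have not moved at all: the fingers slid down the walls, because the lip corners are resting on the tub's far rim. The scoop is sitting level and stable on the rim, so I'll regrip nearer the mouth, lift, shift back a little and tip from there.

```bash
(python3 -m inch '[[0,0,0,0],[0,0,0,0],[0,0,-0.2,0],[0,0,-0.16,0],[0,0,0,0]]' 68; python3 -m inch '[[0.2,0,0,0],[0.23,0,0,0],[0,0,0,0],[0,0,0,0]]')| grep -E 'ee_pos|ft_f|grip'; python3 tilt.py
```

```text
ee_pos: [0.6457, 0.0066, 0.1428]
ft_force: [0.0, -0.2, -0.5]
grip_force: 0.0
ee_pos: [0.635, 0.0092, 0.1423]
ft_force: [-0.7, -0.3, -0.0]
grip_force: 0.0
bL [225 281] 1.0 tilt -3
bR [214 255] 1.0 tilt -3
t 26.15 [0.635  0.0092 0.1423] [-0.7 -0.3 -0. ] 0.0 67.95938048985788
```

```bash
(python3 -m inch '[[0,0,0,0],[0,0,0,0],[0,0,0,0],[0,0,0,0]]' 60.5; python3 -m inch '[[0,0,-0.1,0],[0,0,-0.2,0],[0,0,-0.15,0],[0,0,0,0],[-0.1,0,0,0],[-0.15,0,0,0],[-0.1,0,0,0],[0,0,0,0],[0,0,0,0]]')| grep -E 'ee_pos|ft_f|grip'; python3 tilt.py
```

```text
ee_pos: [0.6351, 0.0092, 0.1422]
ft_force: [1.1, 0.1, -0.1]
grip_force: 30.0
ee_pos: [0.6434, 0.007, 0.1534]
ft_force: [-0.9, -0.0, -2.2]
grip_force: 30.0
bL [219 278] 0.95 tilt -2
bR [208 253] 0.97 tilt -3
t 27.825 [0.6434 0.007  0.1534] [-0.9 -0.  -2.2] 29.99964952468872 61.90498260843594
```

```bash
(python3 -m inch '[[0,0,0.2,0],[0,0,0.2,0],[0,0,0.06,0],[0,0,0,0]]'; python3 -m inch '[[0,0,0.04,0],[0,0,0,0]]' 61.6;python3 -m inch '[[0.03,0,0.06,0],[0,0,0,0]]';python3 -m inch '[[0.03,0,0.06,0],[0,0,0,0]]') | grep -E 'ee_pos|ft_f|grip'; python3 tilt.py
```

```text
ee_pos: [0.6436, 0.007, 0.1422]
ft_force: [-0.5, 0.3, 1.1]
grip_force: 30.0
ee_pos: [0.6436, 0.007, 0.1413]
ft_force: [-1.5, -0.4, 3.2]
grip_force: 12.2
ee_pos: [0.6426, 0.0074, 0.1395]
ft_force: [-2.1, 1.5, 4.5]
grip_force: 12.3
ee_pos: [0.6421, 0.0076, 0.1379]
ft_force: [-2.6, 1.3, 4.3]
grip_force: 12.4
bL [220 280] 0.9 tilt 2
bR [210 254] 0.96 tilt 2
t 29.125 [0.6421 0.0076 0.1379] [-2.6  1.3  4.3] 12.395309507846832 61.914369048100724
```

Rotating now (about 5°, 4–5 N). Continuing.

```bash
(python3 -m inch '[[0.05,0,0.06,0],[0.05,0,0.06,0],[0,0,0,0]]';python3 -m inch '[[0.05,0,0.06,0],[0.05,0,0.06,0],[0,0,0,0]]') | grep -E 'ee_pos|ft_f|grip'; python3 tilt.py
```

```text
ee_pos: [0.6402, 0.0081, 0.135]
ft_force: [2.1, -0.2, 1.3]
grip_force: 12.6
ee_pos: [0.6371, 0.0089, 0.1318]
ft_force: [2.8, 1.0, 1.9]
grip_force: 12.8
bL [222 277] 0.92 tilt 6
bR [214 250] 0.89 tilt 9
t 29.925 [0.6371 0.0089 0.1318] [2.8 1.  1.9] 12.79029205441475 62.30828486379316
```

```bash
(python3 -m inch '[[0,0,-0.1,0],[-0.15,0,-0.1,0],[-0.15,0,0,0],[0,0,0,0]]' 61.2; python3 tilt.py; python3 -m inch '[[0,0,0.1,0],[0,0,0.1,0],[0,0,0,0]]' 61.6;python3 -m inch '[[0,0,0.06,0],[0,0,0.06,0],[0,0,0,0]]') | grep -E 'ee_pos|ft_f|grip|tilt'; python3 tilt.py
```

```text
ee_pos: [0.6445, 0.0065, 0.1367]
ft_force: [0.5, 0.3, -2.5]
grip_force: 24.9
bL [217 277] 0.89 tilt 6
bR [207 250] 0.9 tilt 8
ee_pos: [0.6445, 0.0067, 0.1323]
ft_force: [-1.2, 1.0, 2.2]
grip_force: 13.0
ee_pos: [0.6444, 0.0067, 0.1289]
ft_force: [-2.3, -1.2, 3.7]
grip_force: 13.5
bL [218 274] 0.9 tilt 13
bR [209 247] 0.87 tilt 15
t 31.275 [0.6444 0.0067 0.1289] [-2.3 -1.2  3.7] 13.510372191667557 61.660475582577526
```

```bash
(python3 -m inch '[[0,0,0.06,0],[0,0,0.06,0],[0,0,0,0]]') | grep -E 'ee_pos|ft_f|grip|tilt'; python3 tilt.py
python3 - <<'E'
from h import *
import pickle
s=manip.snapshot('wrist');a=cv2.cvtColor(s['frame'],cv2.COLOR_RGB2HSV)
m=((a[...,0]>10)&(a[...,0]<28)&(a[...,1]>85)&(a[...,2]>60)).astype(np.uint8);m=cv2.morphologyEx(m,cv2.MORPH_OPEN,np.ones((3,3)))
n,_,st,c=cv2.connectedComponentsWithStats(m)
print([(st[i,4],c[i].round().tolist()) for i in range(1,n) if st[i,4]>60])
for f in('scene','top'):
    s=manip.snapshot(f);a=cv2.cvtColor(s['frame'],cv2.COLOR_RGB2HSV)
    m=((a[...,0]>10)&(a[...,0]<28)&(a[...,1]>85)&(a[...,2]>60)).astype(np.uint8)
    n,_,st,c=cv2.connectedComponentsWithStats(m);print(f,[(st[i,4],c[i].round().tolist()) for i in range(1,n) if st[i,4]>15])
E
```

```text
ee_pos: [0.6442, 0.0073, 0.1257]
ft_force: [-1.7, 1.1, 2.6]
grip_force: 13.3
bL [219 271] 0.88 tilt 17
bR [211 244] 0.87 tilt 20
t 31.7 [0.6442 0.0073 0.1257] [-1.7  1.1  2.6] 13.286913335323334 61.79898255757392
[(np.int32(3566), [323.0, 194.0]), (np.int32(4673), [323.0, 254.0]), (np.int32(986), [174.0, 355.0]), (np.int32(992), [470.0, 355.0]), (np.int32(5071), [447.0, 417.0])]
scene []
top []
```

```bash
(python3 -m inch '[[0,0,0,0],[0,0,-0.15,0],[0.2,0,0,0],[0.15,0,0,0],[0,0,0,0]]' 60.8; python3 tilt.py; python3 -m inch '[[0,0,0.1,0],[0,0,0.1,0],[0,0,0,0]]' 61.6;python3 -m inch '[[0,0,0.06,0],[0,0,0.06,0],[0,0,0,0]]') | grep -E 'ee_pos|ft_f|grip|tilt'; python3 tilt.py
cat > sh.py <<'E'
from h import *
import pickle
def f(fr):
    a=cv2.cvtColor(fr,cv2.COLOR_RGB2HSV);m=((a[...,0]>10)&(a[...,0]<28)&(a[...,1]>85)&(a[...,2]>60)).astype(np.uint8);m=cv2.morphologyEx(m,cv2.MORPH_OPEN,np.ones((3,3)))
    n,_,st,c=cv2.connectedComponentsWithStats(m);print([(int(st[i,4]),c[i].round().tolist(),st[i,:4].tolist()) for i in range(1,n) if st[i,4]>150 and c[i][1]<330])
f(pickle.load(open('w3.pkl','rb'))[2]['frame']);s=manip.snapshot('wrist');f(s['frame']);pickle.dump(s,open('wl.pkl','wb'))
E
python3 sh.py
```

```text
ee_pos: [0.6356, 0.009, 0.1297]
ft_force: [-0.3, -0.5, -1.9]
grip_force: 30.0
bL [224 268] 0.87 tilt 17
bR [215 241] 0.84 tilt 20
ee_pos: [0.6368, 0.0087, 0.1251]
ft_force: [0.8, -1.5, 1.0]
grip_force: 12.9
ee_pos: [0.6375, 0.0087, 0.1235]
ft_force: [1.5, -0.1, 9.9]
grip_force: 13.8
bL [223 273] 0.88 tilt 14
bR [214 245] 0.87 tilt 18
t 33.325 [0.6375 0.0087 0.1235] [ 1.5 -0.1  9.9] 13.829627484083176 61.72985885843785
[(2602, [298.0, 224.0], [270, 196, 58, 57]), (2319, [342.0, 273.0], [314, 247, 56, 53]), (1679, [300.0, 318.0], [273, 298, 54, 37])]
[(5644, [327.0, 213.0], [272, 176, 104, 86])]
```

```bash
(python3 -m inch '[[0,0,0,0],[0,0,-0.3,0],[0,0,-0.4,0],[-0.1,0,-0.3,0],[-0.1,0,0,0],[0,0,0,0]]' 60.5) | grep -E 'ee_pos|ft_f|grip|tilt'; python3 tilt.py; python3 sh.py
```

```text
ee_pos: [0.6408, 0.0077, 0.1465]
ft_force: [0.2, -0.1, -1.6]
grip_force: 30.0
bL [219 265] 0.88 tilt 15
bR [211 237] 0.86 tilt 19
t 34.175 [0.6408 0.0077 0.1465] [ 0.2 -0.1 -1.6] 29.98132288455963 61.489267753670276
[(2602, [298.0, 224.0], [270, 196, 58, 57]), (2319, [342.0, 273.0], [314, 247, 56, 53]), (1679, [300.0, 318.0], [273, 298, 54, 37])]
[(4768, [330.0, 200.0], [275, 165, 97, 78])]
```

Run:
```python
from h import *
import pickle
F=[]
for i in range(8):
    s=manip.snapshot('wrist');o=manip.get_obs();F.append(o['ft_force'])
print('F',np.mean(F,0),np.std(F,0)/8**.5)
P=o['ee_pos']+[0,0,.02];Rm=R.from_euler('xyz',o['tool_rot']).as_matrix();T=np.array(s['tool_from_camera']);f,cx,cy=K(s)
def g(u,v,z):
    d=Rm@T[:3,:3]@[(u-cx)/f,(v-cy)/f,1];q=P+Rm@T[:3,3];return (q+d*(z-q[2])/d[2]).round(4)
print(g(330,200,.1),g(275,200,.1),g(372,200,.1),g(330,165,.1),g(330,243,.1))
fr=s['frame'];a=cv2.cvtColor(fr,cv2.COLOR_RGB2HSV)
# coarse colour map of the area between the fingers
for y in range(140,320,10):print(y,' '.join('%3d/%3d/%3d'%tuple(a[y,x]) for x in range(255,400,12)))
```

```text
F [-0.24050734 -0.09566119 -1.212175  ] [0.16169217 0.15832496 0.1480038 ]
[0.6083 0.0226 0.1   ] [ 0.5989 -0.0151  0.1   ] [0.6155 0.0515 0.1   ] [0.5848 0.0283 0.1   ] [0.639  0.0152 0.1   ]
140  10/ 17/219  12/ 15/218 135/  7/ 75 150/  7/ 71   5/ 12/124   4/ 12/168   7/ 14/168 165/  6/ 85 135/ 14/ 75   7/ 15/154  18/ 13/231  11/ 21/135   9/ 19/173
150  12/ 18/217 135/  7/ 74   5/ 15/187   3/ 12/186   6/ 14/179   3/ 13/177   6/ 15/166   0/ 12/106   0/ 12/152   3/ 13/191 105/  8/ 68  11/ 21/135  14/ 16/171
160 150/  9/ 81   5/ 15/193   3/ 14/185   3/ 13/181  21/ 19/220  19/ 20/212  19/ 20/207  21/ 19/217  19/ 18/225   5/ 15/104   6/ 13/102 120/ 15/ 35  10/ 17/133
170   6/ 14/186   6/ 13/194  19/ 19/212  19/ 95/131  18/ 98/149  18/ 92/ 86  20/ 22/106  19/100/140  19/100/133  18/ 24/108  18/ 22/117   5/ 15/101 135/ 15/ 33
180   6/ 13/193  15/ 23/ 87  18/ 42/104  19/ 96/180  19/ 96/178  18/ 98/127  19/ 97/124  20/ 84/219  19/ 90/209  19/ 96/173  18/ 25/132  18/ 24/130   5/ 15/101
190  17/ 25/144  20/ 22/104  19/ 97/168  19/ 94/195  19/ 95/188  19/ 99/152  17/ 96/ 82  18/101/ 98  19/ 97
[... 1272 characters left out ...]
   8/ 12/ 82   0/ 10/ 80   0/ 13/ 58  10/ 32/ 72   4/140/ 40
280 120/ 21/ 12  10/ 14/ 55   0/ 10/ 80 173/ 12/ 82   0/ 10/ 79   8/ 12/ 83 173/ 13/ 78   8/ 13/ 81   6/ 16/ 82   8/ 13/ 80   0/  9/ 59  30/ 17/ 15   5/161/ 38
290 140/ 64/ 12   0/ 14/ 55   8/ 13/ 81 173/ 12/ 82   0/ 13/ 80   0/ 12/ 84 173/ 13/ 79   0/ 12/ 83 173/ 13/ 81   6/ 16/ 81  10/ 13/ 58   0/ 13/ 39   3/148/ 38
300 150/ 15/ 17  10/ 14/ 56   8/ 13/ 80   0/ 12/ 82   0/ 13/ 81   0/ 12/ 84   0/ 12/ 84 174/ 15/ 86 174/ 15/ 84   0/ 13/ 81   0/ 13/ 58   0/ 14/ 56 120/ 23/ 11
310  15/ 14/ 36   0/  9/ 55   0/ 12/105   0/ 12/106   5/ 15/104   0/ 12/108   0/ 12/103   6/ 12/107 174/ 12/107   0/ 12/104   0/ 12/ 64   0/  9/ 57   0/  0/ 10
```

Three shells are in the tub, visible beyond the lip row at y≈207. One is still in the scoop near the lip, at about (350,225), with the tilt marginal. A quick back-and-forth shake should free it.

```bash
(python3 -m inch '[[-0.5,0,0,0],[0.5,0,0,0],[-0.5,0,0,0],[0.5,0,0,0],[0,0,0,0],[0,0,0,0]]') | grep -E 'ee_pos|ft_f|grip|tilt'
python3 - <<'E'
from h import *
F=[]
for i in range(6):
    s=manip.snapshot('wrist');o=manip.get_obs();F.append(o['ft_force'][2])
print('F',np.mean(F))
a=cv2.cvtColor(s['frame'],cv2.COLOR_RGB2HSV)
for y in range(150,320,8):print(y,''.join('#' if 10<=a[y,x][0]<=28 and a[y,x][1]>75 else '.' if a[y,x][2]<95 else ' ' for x in range(255,400,3)))
E
```

```text
ee_pos: [0.6407, 0.0079, 0.1469]
ft_force: [0.2, 0.0, -0.9]
grip_force: 30.0
F -0.8033895629014975
150   ....                   .            .....      
158 .                                         ....   
166               ####          #####            ....
174        .   ############  ###########            .
182    ..     ############################   ...     
190  ..      #############################     ...   
198 ..       ###############  ######             ....
206     ..      ##########                  .     ...
214    .......................................     ..
222    .......................................     ..
230    ........................................    ..
238    ........................................    ..
246   .........................................    ..
254   ..........................................  ...
262 ............................................ ....
270 .................................................
278 .................................................
286 ......... .......................................
294 .................................................
302 ........ .... ........ ....  ... .... ...........
310 ......                                  .........
318 .....                                   .........
```

The scoop is empty. Carrying it back to its spot and setting it down level.

```bash
(python3 -m inch '[[0,0,-0.5,0],[0,0,-0.8,0],[0,0,-0.8,0],[0.5,0.4,0,0],[0.8,0.8,0,0],[0.8,0.8,0,0],[0.8,0.8,0,0],[0.8,0.8,0,0],[0.8,0.8,0,0],[0.8,0.8,0,0],[0.8,0.8,0,0],[0.8,0.8,0,0],[0.8,0.8,0,0],[0.8,0.8,0,0],[0.8,0.8,0,0],[0.8,0.8,0,0],[0.8,0.8,0,0],[0.2,0.3,0,0],[0,0,0,0]]') | grep -E 'ee_pos|ft_f|grip|tilt|^t'
python3 - <<'E'
from h import *
import pickle
s=shot('top','top1.png');s0=pickle.load(open('s0.pkl','rb'))['top']
def hs(fr,th):
    a=cv2.cvtColor(fr,cv2.COLOR_RGB2HSV)[190-35:190+40,260:360];return a
a=hs(s['frame'],0);
for y in range(0,65,2):print(y+155,''.join('#' if a[y,x,1]>75 and 8<=a[y,x,0]<=28 else '.' if a[y,x,2]<95 else ' ' for x in range(100)))
A=s0['frame'][150:228,265:350];B=s['frame'][145:235,258:357]
for z in(.057,):pass
t=s0['frame'][160:225,278:335];W=s['frame'][150:235,268:345];r=cv2.matchTemplate(W,t,cv2.TM_CCOEFF_NORMED);print(cv2.minMaxLoc(r),'expect (10,10)')
E
```

```text
t: 38.1
ee_pos: [0.4379, 0.344, 0.1989]
tool_rot: [-3.141, -0.0, 2.899]
ft_force: [-0.6, 0.0, -0.8]
grip_force: 30.0
155                                                                    ....                             
157                                                                                                     
159                                                                                                     
161                                            ................                                         
163                                     ...                      ....                                   
165            ...                   ...                              ..                                
167           .....              ...        ................             ...                            
169           .....            ...      ........................            ..                          
171                          ..      ..............................          ...                        
173      .                 ...     ...
[... 1857 characters left out ...]
         .          ...............     #...#########.    .........        ....                    
211         ...           .....................           ............         ...                      
213        ....             ........................................         ....                       
215        ....              ....................................          ....                         
217         ....               ...... .......................  ..       .....                           
219         .....                 ....... .....  . ...    . .       ......                              
(-0.20812004804611206, 0.824810266494751, (2, 20), (10, 11)) expect (10,10)
```

```bash
(python3 -m inch '[[0,0,0.5,0],[0,0,1,0],[0,0,1,0],[0,0,1,0],[0,0,1,0],[0,0,0.8,0],[0,0,0.4,0],[0,0,0,0]]';python3 -m inch '[[0,0,0.2,0],[0,0,0.2,0],[0,0,0,0]]' 61.6;python3 -m inch '[[0,0,0.2,0],[0,0,0.2,0],[0,0,0,0]]';python3 -m inch '[[0,0,0.2,0],[0,0,0.2,0],[0,0,0,0]]') | grep -E 'ee_pos|ft_f|grip|tilt|^t'
```

```text
t: 39.15
ee_pos: [0.4383, 0.343, 0.056]
tool_rot: [-3.14, -0.001, 2.897]
ft_force: [0.4, -0.0, -1.1]
grip_force: 30.0
t: 39.52
ee_pos: [0.4382, 0.3439, 0.0466]
tool_rot: [-3.141, -0.0, 2.898]
ft_force: [-0.4, 0.4, -2.4]
grip_force: 13.7
t: 39.9
ee_pos: [0.438, 0.3436, 0.0362]
tool_rot: [-3.141, -0.001, 2.898]
ft_force: [0.5, -0.5, -1.2]
grip_force: 13.7
t: 40.28
ee_pos: [0.4381, 0.3436, 0.0262]
tool_rot: [-3.141, -0.001, 2.898]
ft_force: [0.9, 0.2, -1.5]
grip_force: 13.7
```

```bash
(python3 -m inch '[[0,0,0.1,0],[0,0,0.1,0],[0,0,0,0]]';python3 -m inch '[[0,0,0.1,0],[0,0,0.1,0],[0,0,0,0]]';python3 -m inch '[[0,0,0.1,0],[0,0,0.1,0],[0,0,0,0]]') | grep -E 'ee_pos|ft_f|grip'; python3 -c "
from h import *
s=shot('scene','s5.png')"
```

```text
ee_pos: [0.4384, 0.3439, 0.0217]
ft_force: [-0.7, 0.1, -1.2]
grip_force: 13.5
ee_pos: [0.4385, 0.344, 0.0167]
ft_force: [1.7, 0.5, 0.0]
grip_force: 12.9
ee_pos: [0.4379, 0.3438, 0.0114]
ft_force: [0.6, 0.5, -1.2]
grip_force: 12.9
```

```bash
(python3 -m inch '[[0,0,0.1,0],[0,0,0.1,0],[0,0,0,0]]';python3 -m inch '[[0,0,0.06,0],[0,0,0.06,0],[0,0,0,0]]';python3 -m inch '[[0,0,0.06,0],[0,0,0.06,0],[0,0,0,0]]') | grep -E 'ee_pos|ft_f|grip'
```

```text
ee_pos: [0.4381, 0.3438, 0.0064]
ft_force: [-0.1, -0.4, -1.1]
grip_force: 12.9
ee_pos: [0.4382, 0.3439, 0.0036]
ft_force: [-0.2, 0.9, -0.8]
grip_force: 12.9
ee_pos: [0.4384, 0.344, 0.0008]
ft_force: [0.5, 0.3, 1.9]
grip_force: 12.9
```

```bash
(python3 -m inch '[[0,0,0.08,0],[0,0,0.06,0],[0,0,0,0]]';python3 -m inch '[[0,0,0.06,0],[0,0,0.06,0],[0,0,0,0]]') | grep -E 'ee_pos|ft_f|grip'
python3 - <<'E'
from h import *
s=manip.snapshot('scene');a=s['frame'];cv2.imwrite('pics/s6.png',a[:,:,::-1])
e=np.array([.970,-.242,0]);n=np.array([.242,.970,0]);P=manip.get_obs()['ee_pos'];M=np.array([P[0],P[1],0])+e*.027
for th in(0,10,17):
    c,q=np.cos(np.radians(th)),np.sin(np.radians(th));print(th,[np.round(proj(s,M-e*.075+e*(x*c-z*q)+n*b+[0,0,x*q+z*c])).tolist() for x,b,z in((.15,.031,.03),(.15,-.031,.03),(.15,.031,0))])
g=cv2.cvtColor(a,cv2.COLOR_RGB2GRAY)
for y in range(325,405,3):print(y,''.join('#' if g[y,x]<60 else '+' if g[y,x]<85 else '.' if g[y,x]<115 else ' ' for x in range(405,520,2)))
E
```

```text
ee_pos: [0.4389, 0.3439, -0.0017]
ft_force: [-1.2, -2.7, 11.8]
grip_force: 13.2
ee_pos: [0.4392, 0.3438, -0.0045]
ft_force: [-1.1, -2.6, 12.9]
grip_force: 13.4
0 [[434.0, 392.0], [415.0, 362.0], [431.0, 399.0]]
10 [[440.0, 384.0], [420.0, 354.0], [434.0, 392.0]]
17 [[446.0, 377.0], [426.0, 347.0], [438.0, 387.0]]
325                        +####+##########################+++
328                         +###########################++++++
331                           ####### #################  +++++
334                       ..++#######+.#################++++++
337                     +++++#########++#################+++++
340                   +++++++##################.   .######++++
343                   ++++++##################+      #######++
346                    .++#################+###+  ###########+
349                    .###################++#################
352                 ########++################################
355             +#######+++++++###############################
358          .########+++..+++++##############################
361       .#######++++.......
[... 215 characters left out ...]
##+####
373       ####....................+###########++#############.
376        ####..................+###########++++#########.+..
379         +###..............#######+++##++++++#######+++....
382          ####..........#######++++++++++++++####++++++++..
385           ####.....+#######+.+.. +.++++++++++++++++++++++.
388            ####.+#######....      +.++++++++++++++++++++++
391             #########....          +++++++++++++++++++++++
394              #####...               ++..+++++++++++++++...
397               #....                 +...+++++++++++++.....
400                .                    +++.+++++++++.........
403                                     ..++++.+++............
```

The scoop's back corners at about (415,364) and (434,391) match zero tilt, so it is flat on the bench. Releasing it and going to the print key.

```bash
(python3 -m inch '[[0,0,-0.05,0],[0,0,0,0],[0,0,0,0],[0,0,-0.5,0],[0,0,-1,0],[0,0,-1,0],[0,0,-1,0],[0,0,-1,0],[0,0,0,0]]' 76;python3 -m inch '[[0,0,0,-1],[0,0,0,-1],[0,0,0,-0.8],[0,0,0,0]]' 0) | grep -E 'ee_pos|ft_f|rot'; python3 -c "
from h import *
to(.4954,-.0788,.07,-3.042)"
```

```text
ee_pos: [0.4395, 0.3449, 0.1103]
tool_rot: [3.138, 0.002, 2.898]
ft_force: [0.1, 0.9, -0.7]
ee_pos: [0.438, 0.3435, 0.1074]
tool_rot: [-3.141, -0.001, -2.995]
ft_force: [-0.1, 0.0, 0.6]
t 45.0 p [0.438  0.3435 0.1074] rot [-3.1411e+00 -1.1000e-03 -2.9951e+00] F [-0.14  0.01  0.58] grip 0.0 mm 39.5 
units [  0.191 -17.045   1.503] turn 0.336
```

```bash
(python3 -m inch '[[0,-0.5,0,0.3],[0,-1,0,0],[0,-1,0,0],[0,-1,0,0],[0,-1,0,0],[0,-1,0,0],[0,-1,0,0],[0,-1,0,0],[0,-1,0,0],[0,-1,0,0],[0,-1,0,0],[0,-1,0,0],[0,-1,0,0],[0,-1,0,0],[0,-1,0,0],[0,-1,0,0],[0,-1,0,0],[0,-0.5,0,0],[0,0,0,0]]' 0) | grep -E 'ee_pos|ft_f|rot'; python3 -c "
from h import *
to(.4954,-.0788,.065,-3.042)"
```

```text
ee_pos: [0.4834, -0.0794, 0.1079]
tool_rot: [-3.142, -0.0, -3.039]
ft_force: [0.2, -0.2, -0.7]
t 47.375 p [ 0.4834 -0.0794  0.1079] rot [-3.1415e+00 -3.0000e-04 -3.0390e+00] F [ 0.2  -0.18 -0.7 ] grip 0.0 mm 0.33 
units [-0.481 -0.024  1.717] turn 0.021
```

```bash
(python3 -m inch '[[-0.45,0,0,0],[0,0,1,0],[0,0,0.7,0],[0,0,0.5,0],[0,0,0.3,0],[0,0,0.14,0],[0,0,0,0],[0,0,0,0]]';python3 -m inch '[[0,0,0.07,0],[0,0,0,0]]') | grep -E 'ee_pos|ft_f|rot'
```

```text
ee_pos: [0.4953, -0.0771, 0.0425]
tool_rot: [3.141, 0.001, -3.036]
ft_force: [-0.2, 2.8, 2.8]
ee_pos: [0.4953, -0.0772, 0.0409]
tool_rot: [3.141, 0.001, -3.036]
ft_force: [-2.9, 2.6, 8.4]
```

```bash
(python3 -m inch '[[0,0,0.05,0],[0,0,0,0]]';python3 -m inch '[[0,0,-0.5,0],[0,0,-1,0],[0,0,-1,0],[0,0,-1,0],[0,0,-1,0],[1,0,0,0],[1,0,0,0],[0,0,0,0]]') | grep -E 'ee_pos|ft_f|^t'
python3 - <<'E'
from h import *
s=shot('top','top2.png');a=cv2.cvtColor(s['frame'],cv2.COLOR_RGB2HSV)
m=((a[...,0]>=8)&(a[...,0]<=28)&(a[...,1]>75)).astype(np.uint8);n,_,st,c=cv2.connectedComponentsWithStats(m)
print([(int(st[i,4]),c[i].round().tolist()) for i in range(1,n) if st[i,4]>12])
s=shot('scene','s7.png');a=cv2.cvtColor(s['frame'],cv2.COLOR_RGB2HSV)
m=((a[...,0]>=8)&(a[...,0]<=28)&(a[...,1]>75)).astype(np.uint8);n,_,st,c=cv2.connectedComponentsWithStats(m)
print([(int(st[i,4]),c[i].round().tolist()) for i in range(1,n) if st[i,4]>12])
for y in range(225,310,2):print(y,''.join('#' if m[y,x] else '.' if a[y,x,2]<75 else ' ' for x in range(215,330)))
E
```

```text
t: 48.88
ee_pos: [0.4954, -0.0772, 0.0406]
tool_rot: [3.141, 0.001, -3.036]
ft_force: [-5.4, 3.7, 21.3]
t: 49.88
ee_pos: [0.4436, -0.0835, 0.1515]
tool_rot: [3.142, -0.001, -3.037]
ft_force: [-0.1, 0.8, -1.1]
[(36, [578.0, 92.0]), (30, [552.0, 99.0]), (34, [525.0, 107.0]), (35, [498.0, 115.0]), (35, [589.0, 116.0]), (36, [562.0, 124.0]), (36, [535.0, 132.0]), (34, [508.0, 140.0]), (38, [600.0, 141.0]), (39, [573.0, 149.0]), (36, [546.0, 157.0]), (39, [518.0, 165.0]), (111, [304.0, 192.0]), (121, [306.0, 206.0]), (14, [473.0, 241.0]), (13, [469.0, 256.0])]
[(14, [327.0, 130.0]), (58, [319.0, 140.0]), (42, [339.0, 137.0]), (24, [323.0, 151.0]), (19, [64.0, 160.0]), (20, [21.0, 163.0]), (17, [83.0, 172.0]), (18, [40.0, 176.0]), (22, [103.0, 185.0]), (22, [78.0, 202.0]), (261, [292.0, 260.0]), (92, [278.0, 276.0])]
225                                                                                      ..........          ..........
227                                                                                   ...........               .......
229                                  
[... 4182 characters left out ...]
        .....                        .......... .......   . ........   ......                 ......
301  ...............         .....                          . ....  ...   ...... .      ......               ..........
303 ...................       .......                                                .......                ...........
305 .    ................       ........                                         .........               ..............
307        ................        ..........                               ...........               .................
309         .................         ...............              ................                  ..................
```

All four shells show in the tub: one alone (92 px) and a cluster of three (261 px). None are elsewhere, the keys have been pressed in order, and the arm is clear.

```bash
python3 -c "
from rig import manip
print(manip.job_done())"
```

```text
the job is handed in; nothing more can be done
None
```

The job is handed in at about 50 s: balance switched on and zeroed, all four shells tipped into the tub, the empty scoop set down level on the bench to the left of the balance, and the print key pressed. The tub shifted by about 1 mm at most; no verdict came back.

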